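# Build up a machine foot: rubber pad, steel disc and bearing on the base plate

## Task

Build up the machine foot on the square steel base plate: first the square rubber pad, squared up with the plate, then the steel disc, then the ball bearing on top, each layer lying flat and centred over the middle of the plate. The bearing has been left lying on the pad, so put it aside first. Leave everything else on the table where it is.

Things in the scene. Friction and masses are not known exactly. Their poses are not given: they have to be found in the camera images.
- base_plate: square bare-steel plate 100 x 100 x 12 mm, bolted to the table, with a screw near each corner and a scribed 62 mm square round its centre; origin at the centre of its underside, on the table; x and y along its edges, z up
- plate_top (a point): centre of the base plate's upper face, 12 mm above the table; axes as the plate's
- rubber_pad: loose square dark rubber pad 60 x 60 x 20 mm with crossed grooves, 0.1 kg, lying on the table; origin at the centre of its underside; x and y along its edges, z up; either way up or a quarter turn is the same part
- steel_disc: loose bare-steel disc, 56 mm in diameter, 12 mm thick, with a 13 mm hole through its middle, 0.2 kg, lying on the table; origin at the centre of its underside, z along its axis, up
- bearing: loose steel ball bearing, a ring 47 mm in outer diameter, 14 mm thick, bore about 20 mm, lying flat on the rubber pad at the start; origin at the centre of its underside, z along its axis, up
- wood_block: bystander: wooden block, 70 (x) x 90 (y) x 60 mm high, beside the rubber pad; origin at the centre of its underside
- nut: bystander: steel hexagon nut, 29 x 33 x 16 mm high, beside the rubber pad; origin at the centre of its underside
- tape_roll: bystander: black roll of tape lying flat, 55 mm in diameter, 19 mm high, beside the steel disc; origin at the centre of its underside
- bolt: bystander: rusty bolt lying along its own y, 25 (x) x 81 (y) x 22 mm high, beside the steel disc; origin at the centre of its underside
- white_jug: bystander: empty white plastic jug, 59 (x) x 89 (y) x 150 mm high, standing behind the base plate; origin at the centre of its underside
- stop_valve: bystander: brass stop valve, 64 (x) x 60 (y) x 36 mm high, in front of the base plate; origin at the centre of its underside
- small_spanner: bystander: thin steel spanner, lying along its own y, 28 (x) x 143 (y) x 5 mm high, right of the table's middle; origin at the centre of its underside
Not all that is in view belongs to the job. Leave any pink look-alike of the rubber_pad alone.

How it is judged (in metres and radians):
At the end, for the whole second after the job is handed in: From the plate up lie pad, disc and bearing: each centre within 7 mm horizontally of the plate's, at its stack height within 3 mm, flat within 0.08 rad, at rest; pad edges within 0.12 rad of parallel to the plate's; every bystander within 25 mm of its start (horizontal distance between each of rubber_pad, steel_disc, bearing and plate_top below 0.007 m and linear speed of each of rubber_pad, steel_disc, bearing below 0.02 m/s and ((z of rubber_pad in the frame of plate_top between -0.003 and 0.003 m and angle between rubber_pad's own z axis and vertical below 0.08 rad) or (z of rubber_pad in the frame of plate_top between 0.017 and 0.023 m and angle between rubber_pad's own z axis and vertical above 3.0616 rad)) and (angle between the x axis of rubber_pad and the x axis of base_plate, either way round below 0.12 rad or angle between the x axis of rubber_pad and the y axis of base_plate, either way round below 0.12 rad) and ((z of steel_disc in the frame of plate_top between 0.017 and 0.023 m and angle between steel_disc's own z axis and vertical below 0.08 rad) or (z of steel_disc in the frame of plate_top between 0.029 and 0.035 m and angle between steel_disc's own z axis and vertical above 3.0616 rad)) and ((z of bearing in the frame of plate_top between 0.029 and 0.035 m and angle between bearing's own z axis and vertical below 0.08 rad) or (z of bearing in the frame of plate_top between 0.043 and 0.049 m and angle between bearing's own z axis and vertical above 3.0616 rad)) and distance of each of wood_block, nut, tape_roll, bolt, white_jug, stop_valve, small_spanner from where it was at the start of the episode below 0.025 m); the robot touches nothing.
It fails at once if a bystander (block, nut, tape roll, bolt, jug, valve or spanner) is moved more than 25 mm from its place (distance of any of wood_block, nut, tape_roll, bolt, white_jug, stop_valve, small_spanner from where it was at the start of the episode above 0.025 m).
It also fails if it takes over 72 s, if anything falls off the work surface, if the arm or the gripper's body presses on something with over 40 N, if the wrist force passes 120 N, or if a joint passes its speed limit or range.

## Robot

A 7-joint arm with a two-finger parallel gripper is mounted at the origin on a cart in front of the work surface, level with it; the furniture and walls round the work are solid. World frame = base frame: x ahead of the robot, y to its left, z up, the work surface at z = 0. Lengths are in mm, angles in degrees, forces in N, time in s.
With the tool pointing down it reaches from about 425 to 975 mm from the base axis. Payload 16.7 kg.
Tool frame: the origin (TCP) lies at the very end of the fingers, on their centre line; the grasp point (between the pads) lies 19 mm behind it; z points along the fingers, y is the line along which they close (so a half turn about z gives the same grasp; the last joint's range is limited). The gripper opens to 85 mm and grips with 20 to 120 N. Pads are 22 mm wide; open, the fingers measure 114 mm over their backs; the gripper's body (76 mm by 85 mm) begins 54 mm behind the grasp point. The pads swing forward as they close: fully open they stand 13 mm farther back than shut.
Start: joints at [65.117, 24.414, 4.234, 92.017, -1.954, 63.644, -3.845], TCP at [189.621, -647.781, 231.302] pointing down, gripper open.
Joint ranges: [-163.25, 163.25], [-28.42, 122.38], [-70.27, 78.77], [12.13, 141.07], [-58.53, 238.53], [9.26, 117.41], [-156.51, 156.51]. Speed limits (degrees/s): [108.29, 108.29, 136.94, 136.94, 172.46, 172.46, 172.46].

## Interface

Orientations are given as a 3x3 rotation matrix whose columns are the frame's x, y, z axes.
In Python, from station import * gives the robot as it stands.
- The arm moves only by the tool move_arm, never from a script. Its argument "steps" is a list of rows, each a list of 5 numbers: the shift along the tool's x, y, z in mm, then the turn about the tool's z in degrees, then the opening, from -1 (shut) to 1 (fully open). In form: [[tx, ty, tz, roll, fingers], ...]. A call has 1 to 20 rows; each row is the pose to reach, as a shift and turn from the pose commanded when the call began, along the tool's axes at that moment; what a row does not reach only later rows make up. A row lasts 1/12 s, in which the tool goes at most 41.7 mm and 7.16 degrees, less where a joint would pass 70% of its speed; a pose out of reach is approached as far as the arm can. A call with a gripper value outside its range is refused whole. The fingers move at their own pace and stop on an object; "force" is the grip in N (left out, the last holds). Time passes only in rows, so rows that repeat a pose let the fingers close. It gives the time, the measured TCP pose, the force, the opening and the grip force at its end, in the units of the state.
- state(): the state, without advancing time (a new reading comes with each control period).
- grab_frame(name): name is "scene" or "top" or "wrist"; returns the picture (400x640x3 uint8, blue, green, red); there is no depth.
- calibration(name): a dict with "mtx" (3x3 intrinsics, pixels), "k1" (the pictures are not rectified: a ray, as slopes to the right and down, at radius r is drawn at 1 + k1 r^2 times it, then the intrinsics apply), "pose" (4x4, takes a point from camera to world coordinates). Camera axes: x right, y up, looking along -z (the intrinsics and any distortion apply to the point x, -y, -z); pixel columns grow to the right and rows downward; lengths in mm; the calibration is good to about 2 mm. A picture is of the moment at which its call begins: read the wrist's pose just before it. calibration takes no time and is no camera call; for the wrist camera it gives the pose at the moment of the call.
- job_done(): hands the job in; it is judged then, once.
The state is a dict: "t": time; "joint_pos": joint angles; "dq": joint speeds; "joint_torque": joint torques, N m; "tcp_pos": TCP position; "tcp_rot": TCP orientation; "force": force on the tool from outside, world axes, zero at the start; "ft_torque": the same for the moment, N m; "gripper_width": opening from 0.0 (shut) to 1.0 (fully open); "grip_force": force on a finger pad.
Only numpy, scipy, OpenCV 4.12 (cv2) and the standard library are available. Lean on these libraries where they do the work, as an engineer would, in place of code of your own. Each camera call takes 0.05 s, during which the arm holds its last target. There are 200 camera calls.

## Working session

There is one attempt and no reset: what is moved stays moved. The work goes in short steps, Python scripts to look and compute and a tool call to move; the robot and the scene stay as the last step left them, time stands still between calls to the robot, and variables do not carry over. Pictures are saved under pics/ and viewed, at most 10 in all, crops included, and the job is handed in when it is done.

Besides the shell and the picture viewer there is one more tool, called after "Emit:" by a JSON object that holds its "op" and its "data", one argument or row to a line. move_arm: Moves the arm, as the interface text tells. Its arguments: {"type":"object","properties":{"steps":{"type":"array","items":{"type":"array","items":{"type":"number"}}},"force":{"type":"number"}},"required":["steps"]}

```bash
ls; mkdir -p pics
cat > h.py <<'E'
from station import *
import numpy as np, cv2
def ray(c,u,v):
    K=np.array(c["mtx"]);k=c["k1"]
    x=(u-K[0,2])/K[0,0];y=(v-K[1,2])/K[1,1]
    a,b=x,y
    for _ in range(20):
        s=1+k*(a*a+b*b);a,b=x/s,y/s
    P=np.array(c["pose"]);return P[:3,3],P[:3,:3]@np.array([a,-b,-1.])
def plane(c,u,v,z):
    o,d=ray(c,u,v);return o+d*(z-o[2])/d[2]
def tri(L):
    A=np.zeros((3,3));B=np.zeros(3)
    for c,u,v in L:
        o,d=ray(c,u,v);d=d/np.linalg.norm(d);M=np.eye(3)-np.outer(d,d);A+=M;B+=M@o
    return np.linalg.solve(A,B)
E
python3 - <<'E'
from h import *
print(state())
for n in("scene","top"):
    cv2.imwrite(f"pics/{n}0.png",grab_frame(n)); c=calibration(n);print(n,c["mtx"],c["k1"],np.round(c["pose"],3))
c=calibration("wrist");print(c["mtx"],c["k1"],np.round(c["pose"],3))
E
```

```text
pics
{'t': 0.0, 'joint_pos': array([65.11711039, 24.45131497,  4.23073974, 92.05321703, -1.95270953,
       63.64526798, -3.8444087 ]), 'dq': array([-0.05711309, -0.03157314, -0.08743307,  0.06451579,  0.04826511,
        0.04349808, -0.01359428]), 'joint_torque': array([ 5.66525523e-04, -9.49844885e+01,  3.76084730e+00, -4.63516939e+01,
        1.92011555e-02,  1.01341950e-02, -2.93275343e-05]), 'tcp_pos': array([ 189.49453193, -647.40814537,  230.58341571]), 'tcp_rot': array([[ 9.59724495e-01,  2.80942440e-01, -4.89434727e-04],
       [ 2.80942843e-01, -9.59723669e-01,  1.26408987e-03],
       [-1.14585601e-04, -1.35068119e-03, -9.99999081e-01]]), 'force': array([-0.80128277,  1.68981247, -0.26269301]), 'ft_torque': array([ 0.00207656, -0.02214701,  0.02426204]), 'grip_force': 0.0, 'gripper_width': 1.0026496809648198}
scene [[449.39143194   0.         323.39696717]
 [  0.         449.39143194 195.34343889]
 [  0.           0.           1.        ]] -0.0288220025655174 [[-4.31000e-01  5.99000e-01 -6.75000e-01 -3.05231e+02]
 [-9.02000e-01 -2.88000e-01  3.21000e-01  3.28778e+02]
 [-2.
[... 164 characters left out ...]
   443.39093516 200.48063527]
 [  0.           0.           1.        ]] -0.07049601479613879 [[-1.700000e-02  9.820000e-01 -1.910000e-01  2.818650e+02]
 [-1.000000e+00 -1.800000e-02 -3.000000e-03 -5.159300e+01]
 [-6.000000e-03  1.900000e-01  9.820000e-01  1.070182e+03]
 [ 0.000000e+00  0.000000e+00  0.000000e+00  1.000000e+00]]
[[360.21303577   0.         320.62919917]
 [  0.         360.21303577 199.63097799]
 [  0.           0.           1.        ]] -0.034357924409029114 [[ 2.81000e-01  9.24000e-01  2.60000e-01  2.54218e+02]
 [-9.60000e-01  2.71000e-01  7.50000e-02 -6.28496e+02]
 [-2.00000e-03 -2.71000e-01  9.63000e-01  3.73423e+02]
 [ 0.00000e+00  0.00000e+00  0.00000e+00  1.00000e+00]]
```

View pics/top0.png

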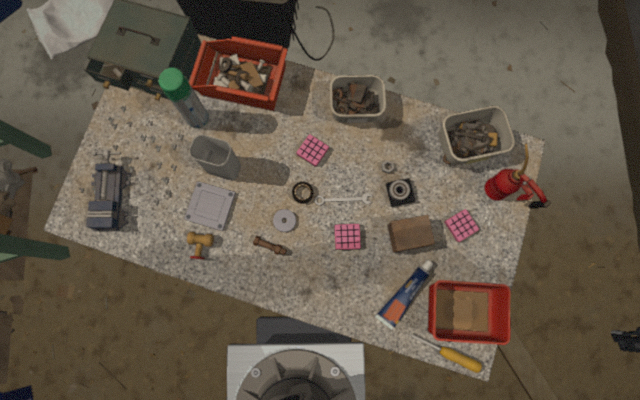

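View pics/scene0.png

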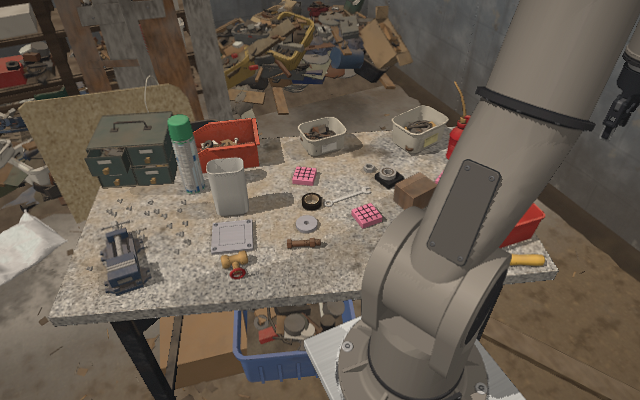

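Top view: plate at (211,206), disc (284,220), tape roll (303,192), dark pad with the bearing on it (401,191), nut (389,167), block (411,234). Candidates for the pad are the dark one at (401,191) and the pink ones at (312,150), (347,236) and (462,225). The dark one fits, since it is dark rubber and carries the bearing.

Run:
```python
from h import *
c=calibration("top")
for n,u,v,z in [("plate",211,206,12),("disc",284.5,220,12),("tape",303,192,19),("bearing",401,190,34),("nut",389,167,16),("block",411,234,60),("valve",201,244,36),("jug",212,155,150),("bolt",270,244,22),("sp",346,199,5),("pinkA",347,236,20)]:
    print(n,np.round(plane(c,u,v,z)))
f=cv2.imread("pics/top0.png");g=cv2.imread("pics/scene0.png")
a=cv2.resize(f[150:260,360:480],None,fx=4,fy=4,interpolation=cv2.INTER_CUBIC)
b=cv2.resize(f[160:270,180:320],None,fx=4,fy=4,interpolation=cv2.INTER_CUBIC)[:,:320]
cv2.imwrite("pics/crop.png",np.hstack([a,b]))
```

```text
plate [478. 201.  12.]
disc [441.  22.  12.]
tape [507. -24.  19.]
bearing [ 505. -259.   34.]
nut [ 567. -236.   16.]
block [ 396. -271.   60.]
valve [383. 217.  36.]
jug [565. 170. 150.]
bolt [382.  56.  22.]
sp [ 491. -128.    5.]
pinkA [ 398. -127.   20.]
```

View pics/crop.png

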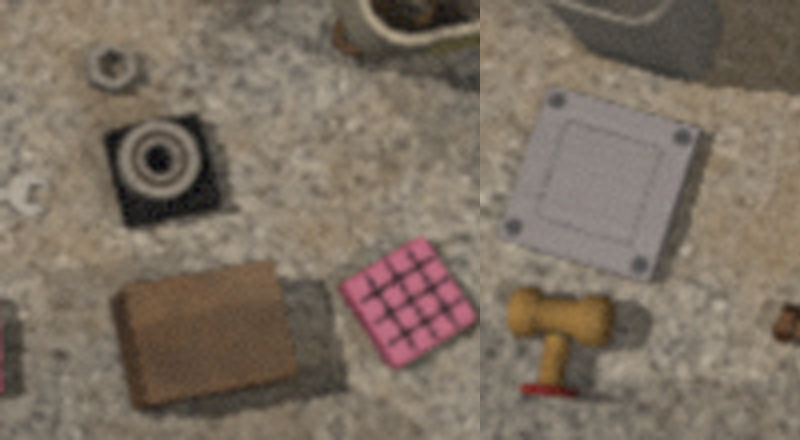

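The crop confirms it: the dark grooved pad at about (160,170) carries the bearing, so it is the job's pad. The other pads in view are pink. Next I move the wrist camera over it.

Emit:
{"op": "move_arm", "data": {
  "steps": [
    [30, -20, 0, 0, 1],
    [62, -43, -5, 0, 1],
    [93, -64, 0, 0, 1],
    [124, -85, 0, 0, 1],
    [155, -107, 0, 0, 1],
    [186, -128, 0, 0, 1],
    [217, -150, 10, 0, 1],
    [248, -171, 20, 0, 1],
    [279, -192, 30, 0, 1],
    [310, -214, 40, 0, 1],
    [341, -235, 50, 0, 1],
    [372, -256, 60, 0, 1],
    [390, -284, 70, 0, 1],
    [390, -284, 80, 0, 1],
    [390, -284, 80, 0, 1],
    [390, -284, 80, 0, 1],
    [390, -284, 80, 0, 1]
  ]
}}

```text
t: 1.52
tcp_pos: [483.8, -266.8, 151.7]
tcp_rot: [[0.96, 0.279, 0.0], [0.279, -0.96, -0.0], [-0.0, 0.0, -1.0]]
force: [0.7, -0.6, -1.1]
gripper_width: 0.997
grip_force: 0.0
```

```bash
cat >> h.py <<'E'
import pickle
def shot(name):
    c=calibration("wrist");f=grab_frame("wrist");cv2.imwrite(f"pics/{name}.png",f);pickle.dump((c,f),open(f"pics/{name}.pkl","wb"));return c,f
def st():
    s=state();print("t",round(s["t"],2),"tcp",np.round(s["tcp_pos"],1),"yaw",round(np.degrees(np.arctan2(s["tcp_rot"][1,0],s["tcp_rot"][0,0])),2),"q7",round(s["joint_pos"][6],1),"F",np.round(s["force"],1),"w",round(s["gripper_width"],3),"g",round(s["grip_force"],1));return s
E
python3 - <<'E'
from h import *
st();c,f=shot("w1");print(np.round(c["pose"],3))
E
```

```text
t 1.52 tcp [ 483.8 -266.8  151.7] yaw 16.23 q7 -54.7 F [ 0.7 -0.6 -1.1] w 0.997 g 0.0
[[ 2.80000e-01  9.24000e-01  2.60000e-01  5.48440e+02]
 [-9.60000e-01  2.69000e-01  7.60000e-02 -2.47728e+02]
 [-0.00000e+00 -2.71000e-01  9.63000e-01  2.94473e+02]
 [ 0.00000e+00  0.00000e+00  0.00000e+00  1.00000e+00]]
```

View pics/w1.png

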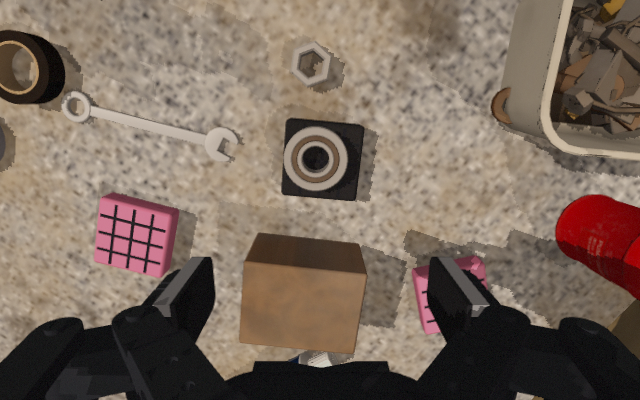

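The wrist view shows the bearing at (316,158) on the dark pad, whose corners are about (287,118), (364,123), (357,200) and (282,194). The nut is at (311,63) and the block at (305,290). I take a second view, shifted sideways, for heights.

Emit:
{"op": "move_arm", "data": {
  "steps": [
    [10, -30, 5, 0, 1],
    [20, -60, 10, 0, 1],
    [20, -70, 10, 0, 1],
    [20, -70, 10, 0, 1],
    [20, -70, 10, 0, 1]
  ]
}}

```text
t: 1.98
tcp_pos: [483.7, -193.6, 142.0]
tcp_rot: [[0.96, 0.281, 0.001], [0.281, -0.96, -0.001], [0.001, 0.001, -1.0]]
force: [0.1, -1.3, -0.2]
gripper_width: 0.999
grip_force: 0.0
```

```bash
cat >> h.py <<'E'
def dark(c,f,z=20,lo=(400,-350),hi=(620,-180)):
    m=(f.max(2)<48).astype(np.uint8)
    m=cv2.morphologyEx(m,cv2.MORPH_CLOSE,np.ones((5,5)))
    out=[]
    for k in cv2.findContours(m,cv2.RETR_EXTERNAL,2)[0]:
        if cv2.contourArea(k)<1500: continue
        r=cv2.minAreaRect(k);p=plane(c,*r[0],z)
        if lo[0]<p[0]<hi[0] and lo[1]<p[1]<hi[1]: out.append((r,k,p))
    return out
def blob(f,uv,thr,R=60):
    """outer outline of the bright thing round uv"""
    m=(cv2.GaussianBlur(f,(3,3),0).max(2)>thr).astype(np.uint8)
    w=np.zeros_like(m);cv2.circle(w,tuple(int(round(x)) for x in uv),R,1,-1);m*=w
    k=max(cv2.findContours(m,cv2.RETR_EXTERNAL,2)[0],key=cv2.contourArea)
    return cv2.fitEllipse(cv2.convexHull(k))
def proj(c,P):
    T=np.linalg.inv(np.array(c["pose"]));p=T[:3,:3]@np.array(P)+T[:3,3]
    x,y=p[0]/-p[2],-p[1]/-p[2];s=1+c["k1"]*(x*x+y*y);K=np.array(c["mtx"])
    return K[0,0]*x*s+K[0,2],K[1,1]*y*s+K[1,2]
E
python3 - <<'E'
from h import *
st();shot("w2")
L=[];D=[]
for n in("w1","w2"):
    c,f=pickle.load(open(f"pics/{n}.pkl","rb"))
    for r,k,p in dark(c,f): 
        print(n,np.round(p,1),r)
        q=cv2.approxPolyDP(cv2.convexHull(k),8,True)[:,0];print(q.tolist())
    uv=(316,158) if n=="w1" else proj(c,plane(L[0][0],316,158,34))
    for R in (35,38): e=blob(f,uv,75,R);print(uv,e)
    L.append((c,*e[0]))
print(tri(L), [plane(*l,34) for l in L])
E
```

```text
t 1.98 tcp [ 483.7 -193.6  142. ] yaw 16.3 q7 -62.7 F [ 0.1 -1.3 -0.2] w 0.999 g 0.0
w1 [ 505.5 -261.2   20. ] ((321.88934326171875, 159.2172088623047), (77.67967224121094, 76.50269317626953), 5.19442892074585)
[[289, 119], [363, 127], [354, 199], [283, 193]]
(316, 158) ((314.42132568359375, 158.2304229736328), (64.42637634277344, 66.27790069580078), 108.1485595703125)
(316, 158) ((312.8771057128906, 158.1077423095703), (64.29698944091797, 69.99305725097656), 97.38116455078125)
w2 [ 505.6 -259.8   20. ] ((412.76983642578125, 187.68629455566406), (82.38693237304688, 77.72846221923828), 6.009005546569824)
[[378, 147], [457, 157], [442, 228], [372, 222]]
(np.float64(413.6771808865211), np.float64(188.7083259223399)) ((411.906494140625, 188.28099060058594), (65.2951431274414, 66.72283172607422), 70.48192596435547)
(np.float64(413.6771808865211), np.float64(188.7083259223399)) ((411.5050048828125, 188.19187927246094), (65.32466888427734, 67.62397766113281), 86.52554321289062)
[ 507.21934498 -253.92936613   35.81074517] [array([ 506.61112682, -253.97082652,   34.        ]), array([ 507.24073847, -254.49472943,   34.        ])]
```

Emit:
{"op": "move_arm", "data": {
  "steps": [
    [2, 30, 20, 0, 1],
    [5, 60, 40, 0, 1],
    [5, 65, 70, 0, 1],
    [5, 65, 90, 0, 1],
    [5, 65, 105, 0, 1],
    [5, 65, 115, 0, 1],
    [5, 65, 121, 0, 1],
    [5, 65, 124, 0, 1],
    [5, 65, 124, 0, 1],
    [5, 65, 124, 0, 1]
  ]
}}

```text
t: 2.87
tcp_pos: [507.2, -254.2, 18.1]
tcp_rot: [[0.96, 0.281, 0.001], [0.281, -0.96, -0.0], [0.001, 0.001, -1.0]]
force: [0.3, 1.1, 0.7]
gripper_width: 0.998
grip_force: 0.0
```

Emit:
{"op": "move_arm", "data": {
  "steps": [
    [0, 0, 0, 0, -0.1],
    [0, 0, 0, 0, -0.3],
    [0, 0, 0, 0, -0.5],
    [0, 0, 0, 0, -0.5],
    [0, 0, 0, 0, -0.5],
    [0, 0, 0, 0, -0.5],
    [0, 0, 0, 0, -0.5]
  ],
  "force": 40
}}

```text
t: 3.45
tcp_pos: [507.1, -254.1, 18.2]
tcp_rot: [[0.96, 0.281, 0.001], [0.281, -0.96, -0.001], [0.001, 0.001, -1.0]]
force: [-2.2, 0.0, 11.1]
gripper_width: 0.515
grip_force: 39.4
```

Emit:
{"op": "move_arm", "data": {
  "steps": [
    [0, 0, -10, 0, -0.5],
    [0, 0, -30, 0, -0.5],
    [0, 0, -50, 0, -0.5],
    [25, -22, -60, 0, -0.5],
    [50, -45, -60, 0, -0.5],
    [75, -68, -50, 0, -0.5],
    [96, -86, -30, 0, -0.5],
    [96, -86, -10, 0, -0.5],
    [96, -86, 5, 0, -0.5],
    [96, -86, 13, 0, -0.5],
    [96, -86, 18, 0, -0.5],
    [96, -86, 19, 0, -0.5],
    [96, -86, 19, 0, -0.5],
    [96, -86, 19, 0, 0],
    [96, -86, 19, 0, 0.4],
    [96, -86, 19, 0, 0.8],
    [96, -86, 19, 0, 0.8]
  ]
}}

```text
t: 4.87
tcp_pos: [575.0, -144.5, -1.2]
tcp_rot: [[0.96, 0.281, 0.001], [0.281, -0.96, -0.0], [0.001, 0.0, -1.0]]
force: [0.8, 0.1, -0.4]
gripper_width: 0.894
grip_force: 0.0
```

Emit:
{"op": "move_arm", "data": {
  "steps": [
    [0, 0, -20, 0, 1],
    [-20, 10, -50, 0, 1],
    [-50, 20, -90, 0, 1],
    [-80, 40, -125, 0, 1],
    [-110, 60, -135, 0, 1],
    [-120, 80, -135, 0, 1],
    [-120, 86, -135, 0, 1],
    [-120, 86, -135, 0, 1],
    [-120, 86, -135, 0, 1]
  ]
}}

```text
t: 5.62
tcp_pos: [483.8, -260.4, 133.3]
tcp_rot: [[0.96, 0.28, 0.0], [0.28, -0.96, 0.0], [0.0, -0.0, -1.0]]
force: [-0.2, 0.7, -0.6]
gripper_width: 1.001
grip_force: 0.0
```

Run:
```python
from h import *
st();shot("w3")
c,f=pickle.load(open("pics/w3.pkl","rb"))
for r,k,p in dark(c,f): 
    print(np.round(p,1),r)
    q=cv2.approxPolyDP(cv2.convexHull(k),6,True)[:,0];print(q.tolist(),[np.round(plane(c,*x,20)[:2],1).tolist() for x in q])
```

```text
t 5.62 tcp [ 483.8 -260.4  133.3] yaw 16.28 q7 -55.6 F [-0.2  0.7 -0.6] w 1.001 g 0.0
[ 505.7 -261.1   20. ] ((330.6639099121094, 165.6967315673828), (82.56858825683594, 81.30109405517578), 5.194429397583008)
[[295, 123], [374, 132], [364, 208], [289, 202]] [[527.6, -228.6], [537.3, -283.5], [482.2, -294.1], [471.0, -239.4]]
```

View pics/w3.png

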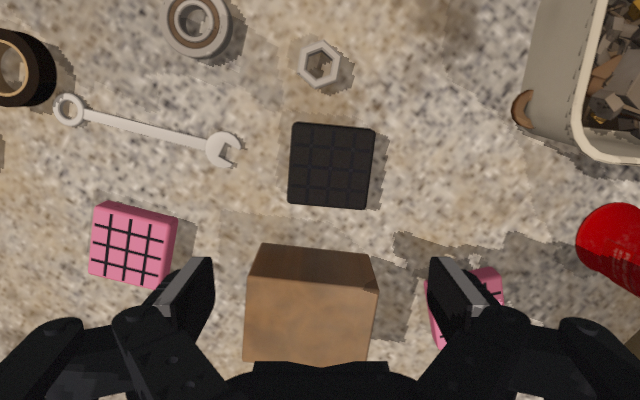

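The bearing now lies clear at (198,22), and the pad alone is at (331,165), tilted 5° from the tool. Next I grasp the pad.

Emit:
{"op": "move_arm", "data": {
  "steps": [
    [10, 3, 30, 3, 1],
    [20, 7, 60, 5.2, 1],
    [20, 7, 90, 5.2, 1],
    [20, 7, 110, 5.2, 1],
    [20, 7, 122, 5.2, 1],
    [20, 7, 130, 5.2, 1],
    [20, 7, 134, 5.2, 1],
    [20, 7, 134, 5.2, 1],
    [20, 7, 134, 5.2, 0.5],
    [20, 7, 134, 5.2, 0],
    [20, 7, 134, 5.2, -0.1],
    [20, 7, 134, 5.2, -0.1],
    [20, 7, 134, 5.2, -0.1],
    [20, 7, 134, 5.2, -0.1]
  ],
  "force": 30
}}

```text
t: 6.83
tcp_pos: [505.5, -262.0, 0.6]
tcp_rot: [[0.981, 0.193, 0.002], [0.193, -0.981, -0.001], [0.002, 0.001, -1.0]]
force: [-0.8, 0.8, 6.7]
gripper_width: 0.691
grip_force: 31.8
```

Emit:
{"op": "move_arm", "data": {
  "steps": [
    [0, 0, -15, 0, -0.1],
    [0, 0, -45, 0, -0.1],
    [0, 0, -80, 0, -0.1],
    [0, 0, -115, 0, -0.1],
    [0, 0, -150, 0, -0.1],
    [0, -40, -180, 0, -0.1],
    [0, -80, -200, 0, -0.1],
    [0, -120, -200, 0, -0.1],
    [0, -160, -200, 0, -0.1],
    [0, -200, -200, 0, -0.1],
    [0, -240, -200, 0, -0.1],
    [-30, -270, -200, 0, -0.1],
    [-50, -300, -200, 0, -0.1],
    [-50, -300, -200, 0, -0.1],
    [-50, -300, -200, 0, -0.1]
  ]
}}

```text
t: 8.08
tcp_pos: [397.1, 24.0, 200.3]
tcp_rot: [[0.981, 0.195, 0.002], [0.195, -0.981, -0.001], [0.002, 0.001, -1.0]]
force: [0.6, -0.9, -1.4]
gripper_width: 0.697
grip_force: 34.0
```

Run:
```python
from h import *
s=st();print(np.round(s["joint_pos"],1));c,f=shot("w4")
t=calibration("top");print(proj(c,[478,201,12]))
```

```text
t 8.08 tcp [397.1  24.  200.3] yaw 11.27 q7 -91.8 F [ 0.6 -0.9 -1.4] w 0.697 g 34.0
[  7.2   0.9 -20.  126.3   0.5  52.7 -91.8]
(np.float64(138.10597304379502), np.float64(44.33578400480363))
```

View pics/w4.png

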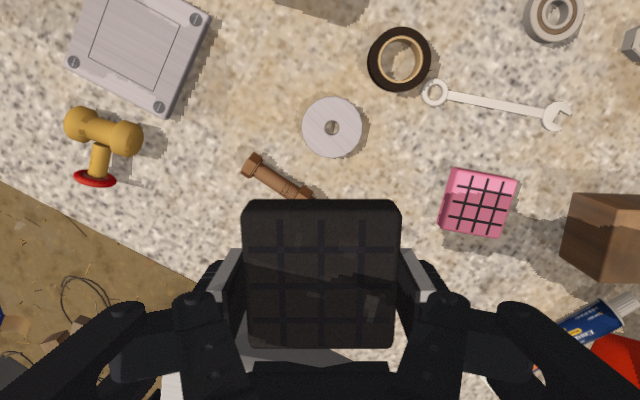

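Here the plate is at about (140,50), the disc at (333,127), the bolt at (277,177) and the pad is held square. I take two clean views of the plate on the way.

Emit:
{"op": "move_arm", "data": {
  "steps": [
    [15, -35, 0, 0, -0.1],
    [35, -75, 0, 0, -0.1],
    [50, -110, 0, 0, -0.1],
    [50, -120, 0, 0, -0.1],
    [50, -120, 0, 0, -0.1],
    [50, -120, 0, 0, -0.1]
  ]
}}

```text
t: 8.63
tcp_pos: [424.5, 150.2, 199.2]
tcp_rot: [[0.981, 0.193, -0.0], [0.193, -0.981, 0.0], [-0.0, -0.0, -1.0]]
force: [-0.1, -1.5, -1.3]
gripper_width: 0.693
grip_force: 34.0
```

```bash
cat >> h.py <<'E'
def quad(c,f,g,z=12,lim=70):
    """largest contour in bright low-saturation mask near guess g; corners by minAreaRect / approx"""
    h=cv2.cvtColor(cv2.GaussianBlur(f,(5,5),0),cv2.COLOR_BGR2HSV)
    u,v=proj(c,g);p=h[int(v)-12:int(v)+13,int(u)-12:int(u)+13].reshape(-1,3)
    med=np.median(p,0);lab=cv2.cvtColor(cv2.GaussianBlur(f,(5,5),0),cv2.COLOR_BGR2LAB).astype(int)
    q=np.median(lab[int(v)-12:int(v)+13,int(u)-12:int(u)+13].reshape(-1,3),0)
    d=np.abs(lab-q);m=((d[...,0]<40)&(np.hypot(d[...,1],d[...,2])<6)).astype(np.uint8)
    w=np.zeros_like(m);cv2.circle(w,(int(u),int(v)),120,1,-1);m*=w
    m=cv2.morphologyEx(cv2.morphologyEx(m,cv2.MORPH_OPEN,np.ones((3,3))),cv2.MORPH_CLOSE,np.ones((9,9)));m=cv2.morphologyEx(m,cv2.MORPH_OPEN,np.ones((15,15)))
    k=max(cv2.findContours(m,cv2.RETR_EXTERNAL,2)[0],key=cv2.contourArea)
    return k,q
E
python3 - <<'E'
from h import *
st();c,f=shot("w5")
k,q=quad(c,f,[478,201,12]);r=cv2.minAreaRect(k);print(q,r,cv2.contourArea(k))
a=cv2.approxPolyDP(cv2.convexHull(k),8,True)[:,0];print(a.tolist(),[np.round(plane(c,*x,12)[:2],1).tolist() for x in a],plane(c,*r[0],12))
E
```

```text
t 8.63 tcp [424.5 150.2 199.2] yaw 11.12 q7 -110.3 F [-0.1 -1.5 -1.3] w 0.693 g 34.0
[196. 132. 131.] ((269.83367919921875, 101.03019714355469), (115.77794647216797, 120.82859802246094), 28.369047164916992) 11968.5
[[238, 39], [271, 33], [330, 67], [335, 101], [298, 169], [263, 166], [216, 134], [208, 101]] [[525.4, 242.2], [535.3, 215.3], [518.0, 160.7], [490.9, 150.7], [424.4, 172.0], [420.9, 204.4], [441.8, 250.9], [469.4, 261.4]] [479.79452764 207.32257042  12.        ]
```

Emit:
{"op": "move_arm", "data": {
  "steps": [
    [-10, -30, 0, 0, -0.1],
    [-20, -70, 0, 0, -0.1],
    [-30, -80, 0, 0, -0.1],
    [-30, -80, 0, 0, -0.1],
    [-30, -80, 0, 0, -0.1]
  ]
}}

```text
t: 9.1
tcp_pos: [379.3, 222.3, 199.5]
tcp_rot: [[0.981, 0.192, 0.001], [0.192, -0.981, -0.0], [0.0, 0.0, -1.0]]
force: [-0.0, -0.6, -1.6]
gripper_width: 0.696
grip_force: 34.0
```

Run:
```python
from h import *
st();c,f=shot("w6")
k,q=quad(c,f,[478,201,12]);r=cv2.minAreaRect(k);print(q,r,cv2.contourArea(k))
a=cv2.approxPolyDP(cv2.convexHull(k),8,True)[:,0];print(a.tolist(),[np.round(plane(c,*x,12)[:2],1).tolist() for x in a],plane(c,*r[0],12))
cv2.drawContours(f,[k],-1,(0,255,0),1)
g=pickle.load(open("pics/w5.pkl","rb"));g1=g[1].copy();cv2.drawContours(g1,[quad(*g,[478,201,12])[0]],-1,(0,255,0),1)
cv2.imwrite("pics/q.png",np.vstack([cv2.resize(x,(480,300)) for x in (g1,f)]))
```

```text
t 9.1 tcp [379.3 222.3 199.5] yaw 11.08 q7 -121.6 F [-0.  -0.6 -1.6] w 0.696 g 34.0
[199. 132. 131.] ((360.0310974121094, 62.51814270019531), (118.33769989013672, 129.1349334716797), 30.256441116333008) 12999.5
[[328, 0], [381, 0], [423, 31], [427, 64], [384, 137], [351, 132], [290, 92]] [[524.8, 244.8], [533.4, 201.5], [517.1, 160.9], [492.0, 150.6], [423.5, 172.4], [422.1, 202.8], [445.8, 263.1]] [481.71039889 207.86238221  12.        ]
```

View pics/q.png

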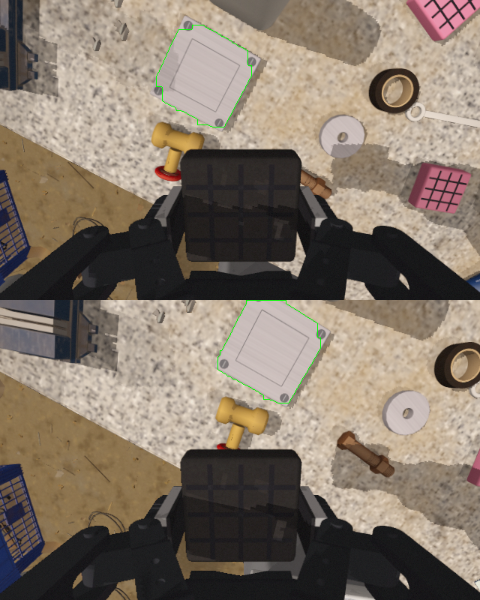

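Both views show the plate; its screws are clearer than the outline, which blends into the table. In w5 they lie near (251,35), (336,81), (292,163) and (211,120). I measure those and the scribed square.

```bash
cat > m.py <<'E'
from h import *
def screw(f,u,v,R=9):
    g=cv2.GaussianBlur(cv2.cvtColor(f,cv2.COLOR_BGR2GRAY),(3,3),0).astype(float)
    for _ in range(3):
        ys,xs=np.mgrid[int(round(v))-R:int(round(v))+R+1,int(round(u))-R:int(round(u))+R+1]
        p=g[ys,xs];w=np.clip(np.percentile(p,60)-12-p,0,40)*(np.hypot(xs-u,ys-v)<R)
        u,v=(w*xs).sum()/w.sum(),(w*ys).sum()/w.sum()
    return u,v
def inner(c,f,uv):
    g=cv2.cvtColor(f,cv2.COLOR_BGR2GRAY)
    a=cv2.adaptiveThreshold(g,1,cv2.ADAPTIVE_THRESH_MEAN_C,cv2.THRESH_BINARY,11,5)
    ff=a.copy();mask=np.zeros((402,642),np.uint8);cv2.floodFill(ff,mask,(int(uv[0]),int(uv[1])),2)
    m=cv2.morphologyEx((ff==2).astype(np.uint8),cv2.MORPH_CLOSE,np.ones((5,5)))
    k=max(cv2.findContours(m,cv2.RETR_EXTERNAL,2)[0],key=cv2.contourArea);return cv2.minAreaRect(k)
E
python3 - <<'E'
from m import *
a=pickle.load(open("pics/w5.pkl","rb"));b=pickle.load(open("pics/w6.pkl","rb"))
A=[screw(a[1],*p) for p in[(251,35),(336,81),(292,163),(211,120)]]
B=[screw(b[1],*p) for p in[(427,45),(381,129),(299,85)]]
PA=np.array([plane(a[0],*p,12) for p in A]);PB=np.array([plane(b[0],*p,12) for p in B])
print(np.round(A,1).tolist(),"\n",np.round(PA,1),PA.mean(0),np.linalg.norm(PA-np.roll(PA,1,0),axis=1));print(np.round(PB,1),(PB[0]+PB[2])/2)
d=PA[1]-PA[2];e=PA[0]-PA[3];print("yaw",np.degrees(np.arctan2(d[1],d[0])),np.degrees(np.arctan2(e[1],e[0])))
for i,j in((1,0),(2,1),(3,2)): print("tri",np.round(tri([(a[0],*A[i]),(b[0],*B[j])]),1))
for x in(a,b):
    r=inner(*x,proj(x[0],PA.mean(0)));print(r,plane(x[0],*r[0],12))
c=calibration("top");f=cv2.imread("pics/top0.png");print([np.round(proj(c,p),1).tolist() for p in PA])
T=[screw(f,*proj(c,p),4) for p in PA];print(T,np.mean([plane(c,*p,12) for p in T],0))
E
```

```text
[[250.4, 34.0], [334.9, 82.0], [291.9, 163.6], [210.9, 120.0]] 
 [[531.3 232.3  12. ]
 [506.7 154.   12. ]
 [428.3 178.4  12. ]
 [453.4 256.9  12. ]] [479.91096845 205.41702535  12.        ] [81.72061991 82.08810882 82.10489236 82.38068258]
[[506.9 154.1  12. ]
 [428.5 178.3  12. ]
 [453.1 257.   12. ]] [480.02803509 205.51222371  12.        ]
yaw -17.307860521768117 -17.511748758410178
tri [506.8 154.1  12.3]
tri [428.5 178.4  12.9]
tri [453.2 257.   11.4]
((271.69677734375, 100.12054443359375), (70.32987976074219, 70.26411437988281), 27.407575607299805) [480.88108143 205.82376045  12.        ]
((361.849853515625, 63.63197326660156), (71.26254272460938, 74.18529510498047), 29.511497497558594) [481.12630593 206.1181661   12.        ]
[[199.2, 185.0], [230.6, 194.2], [219.9, 226.1], [188.2, 216.4]]
[(np.float64(198.7734375), np.float64(184.61328125)), (np.float64(233.95154185022025), np.float64(195.66960352422907)), (np.float64(222.80664652567975), np.float64(226.74924471299093)), (np.float64(187.86785714285713), np.float64(216.29285714285714))] [478.84199468 201.99597786  12.        ]
```

Plate centre is (480.0, 205.5) with its top at z≈12, yaw -17.4°, and the screws form an 82 mm square, which is consistent. I turn the tool to yaw 162.6 so the camera faces away from the jug.

Emit:
{"op": "move_arm", "data": {
  "steps": [
    [10, 4, -10, -7, -0.1],
    [20, 8, -10, -14, -0.1],
    [30, 12, -10, -21, -0.1],
    [40, 16, -10, -28, -0.1],
    [50, 20, -10, -35, -0.1],
    [60, 24, -10, -42, -0.1],
    [70, 28, -10, -49, -0.1],
    [80, 32, -10, -56, -0.1],
    [90, 34, -10, -63, -0.1],
    [95, 36, -10, -70, -0.1],
    [95, 36, -10, -77, -0.1],
    [95, 36, -10, -84, -0.1],
    [95, 36, -10, -91, -0.1],
    [95, 36, -10, -98, -0.1],
    [95, 36, -10, -105, -0.1],
    [95, 36, -10, -112, -0.1],
    [95, 36, -10, -119, -0.1],
    [95, 36, -10, -126, -0.1],
    [95, 36, -10, -133, -0.1],
    [95, 36, -10, -140, -0.1]
  ]
}}

```text
t: 10.82
tcp_pos: [480.2, 204.0, 209.2]
tcp_rot: [[-0.877, 0.48, 0.0], [0.48, 0.877, -0.001], [-0.0, -0.001, -1.0]]
force: [0.5, -0.9, -0.9]
gripper_width: 0.698
grip_force: 34.0
```

Emit:
{"op": "move_arm", "data": {
  "steps": [
    [0, 0, 20, -7, -0.1],
    [0, 0, 40, -11.5, -0.1],
    [0, 0, 70, -11.5, -0.1],
    [0, 0, 100, -11.5, -0.1],
    [0, 0, 100, -11.5, -0.1],
    [0, 0, 100, -11.5, -0.1]
  ]
}}

```text
t: 11.32
tcp_pos: [479.1, 204.7, 108.7]
tcp_rot: [[-0.954, 0.3, -0.003], [0.3, 0.954, -0.001], [0.002, -0.002, -1.0]]
force: [-0.2, 0.7, -0.4]
gripper_width: 0.693
grip_force: 34.0
```

Run:
```python
from h import *
s=st();c,f=shot("w7");print(np.round(s["joint_pos"],1),np.round(s["tcp_rot"],4).tolist())
cv2.imwrite("pics/scene1.png",grab_frame("scene")[100:300,120:440])
```

```text
t 11.32 tcp [479.1 204.7 108.7] yaw 162.52 q7 20.7 F [-0.2  0.7 -0.4] w 0.693 g 34.0
[  7.4  25.3 -45.8 115.7  24.   48.8  20.7] [[-0.9538, 0.3004, -0.0027], [0.3004, 0.9538, -0.001], [0.0023, -0.0017, -1.0]]
```

View pics/w7.png

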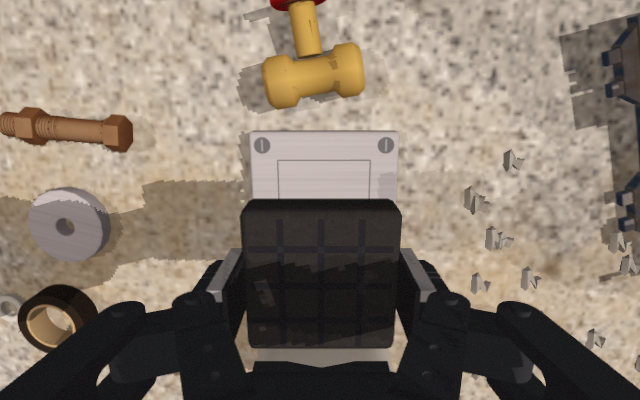

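Square with the plate; its screws show at (262,145) and (386,145). The valve at (315,75), bolt and jug are clear. I check the camera bias after the half turn.

Run:
```python
from m import *
c,f=pickle.load(open("pics/w7.pkl","rb"))
P=np.array([plane(c,*screw(f,*p,7),12) for p in((262,145),(386,145))]);print(P)
d=P[0]-P[1];d/=np.linalg.norm(d);n=np.array([d[1],-d[0],0]);n*=np.sign(n[0]);print("yaw",np.degrees(np.arctan2(n[1],n[0])),"centre",P.mean(0)+n*41)
# pad top face in hand
g=f.max(2);S=state()
for z in (128,): 
  for u,v in((243,206),(400,206),(394,348),(249,348)): print(np.round(S["tcp_rot"].T@(plane(c,u,v,z)-S["tcp_pos"]),1))
```

```text
[[429.16702516 180.24379641  12.        ]
 [453.62108635 258.73893669  12.        ]]
yaw -17.30369113305848 centre [480.53846299 207.29647491  12.        ]
[ 33.4 -29.8 -17.3]
[ 33.4  26.5 -17.2]
[-26.8  27.8 -17.2]
[-26.8 -31.1 -17.2]
```

Emit:
{"op": "move_arm", "data": {
  "steps": [
    [-1, 2, 30, 0, -0.1],
    [-1, 2, 55, 0, -0.1],
    [-1, 2, 75, 0, -0.1],
    [-1, 2, 86, 0, -0.1],
    [-1, 2, 92, 0, -0.1],
    [-1, 2, 95, 0, -0.1],
    [-1, 2, 96, 0, -0.1],
    [-1, 2, 96, 0, -0.1],
    [-1, 2, 96, 0, -0.1]
  ]
}}

```text
t: 12.17
tcp_pos: [481.4, 207.9, 14.3]
tcp_rot: [[-0.954, 0.299, 0.001], [0.299, 0.954, 0.0], [-0.001, 0.001, -1.0]]
force: [0.4, 0.2, -1.8]
gripper_width: 0.695
grip_force: 34.0
```

Emit:
{"op": "move_arm", "data": {
  "steps": [
    [0, -2, 1, 0, -0.1],
    [0, -2, 1.7, 0, -0.1],
    [0, -2, 1.7, 0, -0.1],
    [0, -2, 1.7, 0, 0.4],
    [0, -2, 1.7, 0, 0.8],
    [0, -2, 1.7, 0, 1],
    [0, -2, 1.7, 0, 1],
    [0, -2, -10, 0, 1],
    [0, -2, -40, 0, 1],
    [0, -2, -80, 0, 1],
    [-10, -2, -120, 0, 1],
    [-20, -2, -140, 0, 1],
    [-20, -2, -140, 0, 1],
    [-20, -2, -140, 0, 1],
    [-20, -2, -140, 0, 1]
  ]
}}

```text
t: 13.42
tcp_pos: [498.7, 199.6, 153.2]
tcp_rot: [[-0.954, 0.299, -0.0], [0.299, 0.954, -0.0], [0.0, -0.0, -1.0]]
force: [-0.2, 0.6, -0.7]
gripper_width: 1.0
grip_force: 0.0
```

Run:
```python
from m import *
st();c,f=shot("w8")
cv2.imwrite("pics/w8c.png",f)
for r,k,p in dark(c,f,32,(430,150),(530,260)):
    q=cv2.approxPolyDP(cv2.convexHull(k),6,True)[:,0];print(r,p,q.tolist(),[np.round(plane(c,*x,32)[:2],1).tolist() for x in q])
pr=np.array([[531.3,232.3,12],[506.7,154,12],[428.3,178.4,12],[453.4,256.9,12]])+[.3,.9,0]
uv=[proj(c,p) for p in pr];P=np.array([plane(c,*screw(f,*p,7),12) for p in uv]);print(np.round(uv,1).tolist(),np.round(P,1),P.mean(0))
```

```text
t 13.42 tcp [498.7 199.6 153.2] yaw 162.61 q7 25.0 F [-0.2  0.6 -0.7] w 1.0 g 0.0
((321.0, 165.0), (78.0, 80.0), 90.0) [477.38755276 206.11817131  32.        ] [[361, 129], [358, 203], [284, 203], [282, 128]] [[460.9, 241.6], [513.8, 224.3], [497.0, 170.4], [443.1, 187.3]]
[[371.7, 212.8], [272.6, 212.7], [268.7, 110.8], [376.0, 111.5]] [[531.1 232.6  12. ]
 [506.6 154.3  12. ]
 [428.4 178.9  12. ]
 [452.9 257.1  12. ]] [479.73774946 205.73330317  12.        ]
```

View pics/w8c.png

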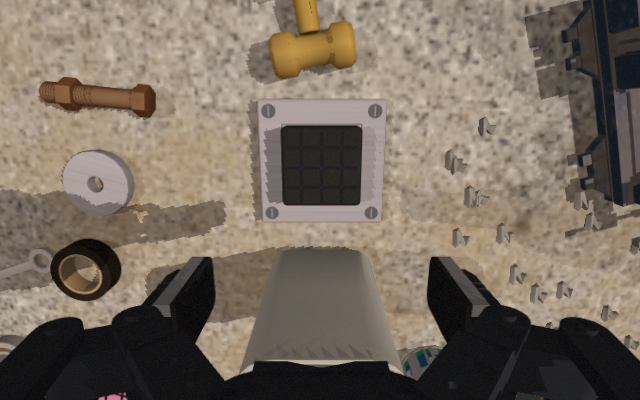

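Pad placed: its centre is about (478.7,206) against the plate's (479.8,205.7), within 1.5 mm and square. Now I measure the disc, which is at (98,183) in this view, from three wrist views.

Run:
```python
from m import *
L=[];H=[]
for n,uv in(("w4",(333,127)),("w5",(457,182)),("w6",(541,149)),("w8",(98,183))):
    c,f=pickle.load(open(f"pics/{n}.pkl","rb"))
    k,q=quad(c,f,plane(c,uv[0]+18,uv[1],12))
    # keep the part near the disc
    m=np.zeros(f.shape[:2],np.uint8);cv2.drawContours(m,[k],-1,1,-1);w=m*0;cv2.circle(w,uv,44,1,-1);m*=w
    m=cv2.morphologyEx(m,cv2.MORPH_OPEN,cv2.getStructuringElement(cv2.MORPH_ELLIPSE,(25,25)))
    k=max(cv2.findContours(m,cv2.RETR_EXTERNAL,2)[0],key=cv2.contourArea)
    e=cv2.fitEllipse(cv2.convexHull(k));h=screw(f,*uv,10)
    print(n,np.round(e[0],1),np.round(e[1],1),np.round(plane(c,*e[0],12),1),"hole",np.round(h,1),np.round(plane(c,*h,12),1))
    L.append((c,*e[0]));H.append((c,*h))
print(tri(L[:3]),tri(L),tri(H))
```

```text
w4 [331.6 126.9] [60.2 60.8] [441.2  22.8  12. ] hole [330.9 127.3] [440.7  23.3  12. ]Traceback (most recent call last):
  File "<stdin>", line 9, in <module>
ValueError: max() iterable argument is empty
```

Run:
```python
from m import *
H=[]
for n in("w4","w5","w6","w8"):
    c,f=pickle.load(open(f"pics/{n}.pkl","rb"));h=screw(f,*proj(c,[441,23,12]),9)
    print(n,np.round(h,1),np.round(plane(c,*h,12),1));H.append((c,*h))
print(tri(H))
```

```text
w4 [330.7 127.2] [440.7  23.5  12. ]
w5 [456.1 182.7] [440.3  23.4  12. ]
w6 [543.5 150.5] [440.8  23.3  12. ]
w8 [ 95.5 184.6] [440.7  23.8  12. ]
[440.64494963  23.5303635   12.05349198]
```

Emit:
{"op": "move_arm", "data": {
  "steps": [
    [1, -20, 0, 0, 1],
    [1, -55, 0, 0, 1],
    [2, -90, 0, 0, 1],
    [3, -125, 20, 0, 1],
    [3, -160, 50, 0, 1],
    [3, -185, 80, 0, 1],
    [3, -185, 103, 0, 1],
    [3, -185, 103, 0, 1],
    [3, -185, 103, 0, 1],
    [3, -185, 103, 0, 1]
  ]
}}

```text
t: 14.3
tcp_pos: [441.6, 25.7, 51.2]
tcp_rot: [[-0.955, 0.297, 0.0], [0.297, 0.955, 0.001], [0.0, 0.001, -1.0]]
force: [-0.7, 0.1, 0.9]
gripper_width: 1.001
grip_force: 0.0
```

Emit:
{"op": "move_arm", "data": {
  "steps": [
    [0, -2.4, 20, 0, 1],
    [0, -2.4, 38, 0, 1],
    [0, -2.4, 48, 0, 1],
    [0, -2.4, 52, 0, 1],
    [0, -2.4, 54, 0, 1],
    [0, -2.4, 54, 0, 0.5],
    [0, -2.4, 54, 0, 0.1],
    [0, -2.4, 54, 0, -0.2],
    [0, -2.4, 54, 0, -0.3],
    [0, -2.4, 54, 0, -0.3],
    [0, -2.4, 54, 0, -0.3],
    [0, -2.4, 54, 0, -0.3]
  ],
  "force": 60
}}

```text
t: 15.3
tcp_pos: [441.0, 22.1, -2.5]
tcp_rot: [[-0.954, 0.298, 0.002], [0.298, 0.954, -0.0], [-0.002, 0.0, -1.0]]
force: [-4.0, 0.9, 20.5]
gripper_width: 0.62
grip_force: 59.0
```

Emit:
{"op": "move_arm", "data": {
  "steps": [
    [0, 0, -8, 0, -0.3],
    [0, 0, -30, 0, -0.3],
    [0, 0, -65, 0, -0.3],
    [3, 25, -95, 0, -0.3],
    [6, 60, -95, 0, -0.3],
    [9, 95, -95, 0, -0.3],
    [12, 130, -95, 0, -0.3],
    [15, 160, -95, 0, -0.3],
    [18, 180, -90, 0, -0.3],
    [18, 187, -80, 0, -0.3],
    [18, 187, -70, 0, -0.3],
    [18, 187, -60, 0, -0.3],
    [18, 187, -60, 0, -0.3],
    [18, 187, -60, 0, -0.3],
    [18, 187, -60, 0, -0.3]
  ]
}}

```text
t: 16.55
tcp_pos: [479.1, 204.8, 56.5]
tcp_rot: [[-0.954, 0.3, -0.0], [0.3, 0.954, -0.0], [0.0, -0.0, -1.0]]
force: [-0.0, -0.1, -1.3]
gripper_width: 0.618
grip_force: 65.3
```

Run:
```python
from m import *
s=st();c,f=shot("w9");T=s["tcp_pos"]
z=T[2]+14.5;p=proj(c,[T[0],T[1],z]);h=screw(f,*p,14);print(p,h,plane(c,*h,z),f[int(h[1]),int(h[0])])
```

```text
t 16.55 tcp [479.1 204.8  56.5] yaw 162.54 q7 16.4 F [-0.  -0.1 -1.3] w 0.618 g 65.3
(np.float64(321.7064518142825), np.float64(281.7182572905765)) (np.float64(320.2179591101504), np.float64(271.81554534810414)) [474.82825683 205.52654497  71.0139043 ] [23 18 16]
```

Run:
```python
from m import *
c,f=pickle.load(open("pics/w9.pkl","rb"))
for a,b in((316,325),(285,290),(352,357)): print(a,f[190:345:3,a:b].max(2).mean(1).astype(int).tolist())
print("row272",f[270:274,220:420:4].max(2).mean(0).astype(int).tolist())
T=[479.1,204.8,56.5];X=np.array([-.954,.3,0])
for x in(28,-28,6.5,-6.5):
  for dz in (2.5,14.5): print(x,dz,np.round(proj(c,np.array(T)+X*x+[0,0,dz]),1))
```

```text
316 [44, 40, 41, 40, 40, 49, 87, 91, 161, 180, 176, 177, 178, 182, 181, 178, 178, 180, 179, 178, 178, 176, 177, 175, 118, 21, 19, 18, 19, 22, 27, 70, 71, 73, 77, 100, 96, 95, 97, 94, 93, 95, 94, 94, 94, 109, 116, 120, 171, 153, 98, 77]
285 [43, 43, 44, 39, 28, 30, 29, 28, 75, 83, 97, 182, 179, 178, 180, 179, 177, 179, 177, 177, 177, 172, 174, 159, 94, 95, 95, 93, 93, 95, 95, 96, 95, 95, 94, 96, 95, 94, 95, 93, 94, 96, 96, 96, 118, 116, 119, 175, 158, 99, 94, 80]
352 [44, 34, 31, 32, 30, 30, 30, 31, 83, 111, 132, 180, 180, 177, 177, 178, 182, 181, 178, 177, 180, 161, 161, 97, 94, 94, 95, 90, 93, 95, 94, 96, 95, 92, 95, 96, 95, 96, 94, 95, 95, 96, 92, 94, 94, 145, 172, 183, 153, 90, 94, 77]
row272 [24, 26, 87, 87, 79, 53, 23, 21, 13, 95, 94, 94, 94, 94, 93, 92, 93, 93, 94, 95, 95, 90, 23, 18, 18, 18, 17, 19, 21, 78, 94, 93, 92, 91, 92, 92, 93, 95, 107, 106, 101, 94, 29, 14, 17, 23, 85, 86, 85, 53]
28 2.5 [321.7 205.2]
28 14.5 [321.8 214.4]
-28 2.5 [321.5 324.4]
-28 14.5 [321.6 341.6]
6.5 2.5 [321.6 253.9]
6.5 14.5 [321.7 266.7]
-6.5 2.5 [321.6 281.5]
-6.5 14.5 [321.7 296.1]
```

Disc is held centred to about 1 mm (rim and hole edges match the prediction). Setting it down.

Emit:
{"op": "move_arm", "data": {
  "steps": [
    [-0.8, 1, 12, 0, -0.3],
    [-0.8, 1, 20, 0, -0.3],
    [-0.8, 1, 24, 0, -0.3],
    [-0.8, 1, 26, 0, -0.3],
    [-0.8, 1, 26, 0, -0.3],
    [-0.8, 1, 26, 0, -0.3]
  ]
}}

```text
t: 17.1
tcp_pos: [480.0, 206.6, 30.1]
tcp_rot: [[-0.954, 0.298, -0.0], [0.298, 0.954, -0.0], [0.0, -0.0, -1.0]]
force: [0.1, 0.0, -2.5]
gripper_width: 0.619
grip_force: 65.4
```

Release, rise and look.

Emit:
{"op": "move_arm", "data": {
  "steps": [
    [0, -0.8, 0.5, 0, -0.3],
    [0, -0.8, 0.5, 0, 0.3],
    [0, -0.8, 0.5, 0, 0.5],
    [0, -0.8, 0.5, 0, 0.8],
    [0, -0.8, 0.5, 0, 1],
    [0, -0.8, -15, 0, 1],
    [0, -0.8, -45, 0, 1],
    [0, -0.8, -85, 0, 1],
    [-10, 0, -120, 0, 1],
    [-20, 0, -125, 0, 1],
    [-20, 0, -125, 0, 1],
    [-20, 0, -125, 0, 1],
    [-20, 0, -125, 0, 1]
  ]
}}

```text
t: 18.18
tcp_pos: [498.2, 200.2, 154.2]
tcp_rot: [[-0.954, 0.299, -0.002], [0.299, 0.954, -0.001], [0.001, -0.001, -1.0]]
force: [0.2, -0.0, -0.8]
gripper_width: 0.999
grip_force: 0.0
```

Run:
```python
from m import *
st();c,f=shot("w10")
h=screw(f,*proj(c,[480,205.7,44]),9);print("hole",h,plane(c,*h,44))
m=(cv2.GaussianBlur(f,(3,3),0).max(2)>70).astype(np.uint8)
w=m*0;cv2.circle(w,(int(h[0]),int(h[1])),48,1,-1);m*=w
n,l,s,_=cv2.connectedComponentsWithStats(m);y,x=int(h[1]),int(h[0])+20;i=l[y,x]
k=cv2.findContours((l==i).astype(np.uint8),cv2.RETR_EXTERNAL,2)[0][0];e=cv2.minEnclosingCircle(k);b=cv2.boundingRect(k);print(e,b,plane(c,*e[0],44),"exp r",360*28/(c["pose"][2][3]-44))
for r,k,p in dark(c,f,32,(430,150),(530,260)):
    q=cv2.approxPolyDP(cv2.convexHull(k),6,True)[:,0];print(r,p,q.tolist(),[np.round(plane(c,*x,32)[:2],1).tolist() for x in q])
cv2.imwrite("pics/w10c.png",f)
g,F=pickle.load(open("pics/w8.pkl","rb"));print([plane(g,*screw(F,*p,7),12)[:2] for p in [(371,212),(272,212)]])
```

```text
t 18.18 tcp [498.2 200.2 154.2] yaw 162.62 q7 25.0 F [ 0.2 -0.  -0.8] w 0.999 g 0.0
hole (np.float64(320.6423545563755), np.float64(169.40569761455293)) [477.85470638 206.11328004  44.        ]
((320.0, 169.0), 48.000099182128906) (272, 131, 97, 87) [477.43790443 205.76395247  44.        ] exp r 39.83452217025008
[array([531.10845739, 232.58439476]), array([506.60394288, 154.33065906])]
```

Emit:
{"op": "move_arm", "data": {
  "steps": [
    [0, 0, -25, 0, 1],
    [0, -25, -45, 0, 1],
    [0, -60, -50, 0, 1],
    [0, -98, -50, 0, 1],
    [-15, -135, -50, 0, 1],
    [-45, -160, -50, 0, 1],
    [-75, -185, -50, 0, 1],
    [-105, -210, -50, 0, 1],
    [-135, -235, -50, 0, 1],
    [-160, -260, -40, 0, 1],
    [-180, -285, -25, 0, 1],
    [-198, -306, -5, 0, 1],
    [-198, -306, 5, 0, 1],
    [-198, -306, 5, 0, 1],
    [-198, -306, 5, 0, 1],
    [-198, -306, 5, 0, 1]
  ]
}}

```text
t: 19.57
tcp_pos: [596.7, -149.0, 150.7]
tcp_rot: [[-0.955, 0.297, -0.0], [0.297, 0.955, 0.001], [0.0, 0.001, -1.0]]
force: [-0.5, -1.0, -0.6]
gripper_width: 0.999
grip_force: 0.0
```

Run:
```python
from m import *
st();c,f=shot("w11");uv=proj(c,[575,-144.5,14]);print(uv)
h=screw(f,*uv,14);print("bore",h,plane(c,*h,14))
# outer edge: radial scan, bright ring -> report ellipse of bright, low-saturation
hs=cv2.cvtColor(f,cv2.COLOR_BGR2HSV)
for a in range(0,360,45):
    print(a,[int(f[int(round(uv[1]+r*np.sin(np.radians(a)))),int(round(uv[0]+r*np.cos(np.radians(a))))].max()) for r in range(4,46,2)])
c,f=pickle.load(open("pics/w10.pkl","rb"))
for a in range(0,360,45):
    print(a,[int(f[int(round(169+r*np.sin(np.radians(a)))),int(round(320+r*np.cos(np.radians(a))))].max()) for r in range(30,50,1)])
```

```text
t 19.57 tcp [ 596.7 -149.   150.7] yaw 162.73 q7 63.1 F [-0.5 -1.  -0.6] w 0.999 g 0.0
(np.float64(318.28053271485334), np.float64(161.73459867159235))
bore (np.float64(321.011077971879), np.float64(161.9184064763528)) [ 575.77368402 -142.50153989   14.        ]
0 [124, 122, 117, 104, 109, 164, 118, 99, 99, 126, 165, 166, 160, 155, 152, 146, 135, 146, 151, 163, 169]
45 [128, 124, 120, 70, 153, 158, 95, 102, 86, 164, 166, 164, 139, 147, 165, 172, 177, 173, 175, 174, 166]
90 [99, 91, 70, 70, 158, 154, 102, 103, 115, 164, 165, 162, 184, 187, 181, 171, 160, 156, 158, 166, 172]
135 [154, 154, 154, 95, 105, 165, 133, 104, 103, 124, 165, 164, 125, 116, 115, 169, 171, 183, 181, 177, 177]
180 [153, 159, 161, 161, 139, 157, 156, 99, 102, 99, 162, 167, 166, 137, 116, 111, 115, 120, 123, 179, 177]
225 [151, 156, 152, 143, 140, 137, 165, 160, 91, 105, 98, 166, 165, 165, 124, 110, 103, 115, 161, 159, 144]
270 [123, 117, 108, 76, 66, 81, 163, 153, 98, 108, 103, 167, 166, 165, 124, 165, 163, 151, 145, 143, 145]
315 [121, 120, 115, 105, 113, 142, 156, 91, 102, 97, 145, 165, 166, 162, 124, 135, 144, 159, 150, 138, 135]
0 [159, 160, 161, 163, 163, 164, 165, 168, 167, 76, 59, 141, 145, 145, 147, 145, 146, 146, 145, 144]
45 [165, 166, 168, 168, 168, 166, 166, 163, 136, 38, 38, 34, 38, 38, 43, 43, 38, 38, 36, 38]
90 [166, 167, 165, 164, 162, 161, 160, 159, 158, 168, 167, 168, 166, 162, 161, 163, 163, 163, 166, 167]
135 [166, 165, 166, 166, 167, 165, 165, 160, 85, 25, 25, 27, 27, 27, 41, 35, 43, 43, 39, 29]
180 [165, 165, 166, 167, 167, 168, 168, 162, 146, 71, 112, 113, 113, 111, 112, 113, 112, 112, 114, 114]
225 [168, 169, 169, 169, 168, 167, 167, 155, 56, 27, 27, 24, 26, 26, 29, 32, 39, 39, 39, 39]
270 [169, 168, 168, 166, 168, 170, 164, 132, 75, 47, 34, 23, 34, 78, 127, 158, 169, 167, 167, 167]
315 [174, 173, 169, 169, 168, 168, 168, 170, 119, 40, 40, 31, 34, 34, 37, 39, 39, 39, 38, 43]
```

Emit:
{"op": "move_arm", "data": {
  "steps": [
    [12, -2, 25, 0, 1],
    [24, -3, 55, 0, 1],
    [24, -3, 90, 0, 1],
    [24, -3, 115, 0, 1],
    [24, -3, 130, 0, 1],
    [24, -3, 140, 0, 1],
    [24, -3, 146, 0, 1],
    [24, -3, 149.5, 0, 1],
    [24, -3, 149.5, 0, 1],
    [24, -3, 149.5, 0, 1]
  ]
}}

```text
t: 20.45
tcp_pos: [573.6, -146.4, 1.8]
tcp_rot: [[-0.954, 0.299, 0.001], [0.299, 0.954, -0.0], [-0.001, 0.0, -1.0]]
force: [0.0, 0.4, 0.4]
gripper_width: 0.998
grip_force: 0.0
```

Emit:
{"op": "move_arm", "data": {
  "steps": [
    [0, 0, 0, 0, 0.4],
    [0, 0, 0, 0, 0.1],
    [0, 0, 0, 0, -0.2],
    [0, 0, 0, 0, -0.5],
    [0, 0, 0, 0, -0.5],
    [0, 0, 0, 0, -0.5],
    [0, 0, 0, 0, -0.5]
  ],
  "force": 50
}}

```text
t: 21.03
tcp_pos: [573.3, -146.5, 1.8]
tcp_rot: [[-0.954, 0.299, 0.001], [0.299, 0.954, -0.001], [-0.001, -0.0, -1.0]]
force: [-4.1, 0.3, 14.2]
gripper_width: 0.517
grip_force: 49.1
```

Emit:
{"op": "move_arm", "data": {
  "steps": [
    [0, 0, -10, 0, -0.5],
    [0, 0, -40, 0, -0.5],
    [0, 0, -80, 0, -0.5],
    [0, 0, -120, 0, -0.5],
    [15, 10, -155, 0, -0.5],
    [40, 35, -185, 0, -0.5],
    [70, 60, -200, 0, -0.5],
    [100, 85, -200, 0, -0.5],
    [130, 110, -200, 0, -0.5],
    [160, 135, -200, 0, -0.5],
    [185, 165, -200, 0, -0.5],
    [194, 200, -200, 0, -0.5],
    [194, 235, -200, 0, -0.5],
    [194, 270, -190, 0, -0.5],
    [194, 300, -170, 0, -0.5],
    [194, 308, -140, 0, -0.5],
    [194, 308, -110, 0, -0.5],
    [194, 308, -85, 0, -0.5],
    [194, 308, -85, 0, -0.5],
    [194, 308, -85, 0, -0.5]
  ]
}}

```text
t: 22.7
tcp_pos: [479.2, 205.6, 85.9]
tcp_rot: [[-0.955, 0.298, -0.002], [0.298, 0.955, -0.0], [0.002, -0.001, -1.0]]
force: [1.2, 0.4, -0.1]
gripper_width: 0.518
grip_force: 51.6
```

Run:
```python
from m import *
s=st();c,f=shot("w12");T=s["tcp_pos"];R=s["tcp_rot"];z=12.2
for x in(23.5,-23.5,10,-10): print(x,np.round(proj(c,T+R[:,0]*x+[0,0,12.2]),1))
print(f[200:340:3,317:326].max(2).mean(1).astype(int).tolist())
```

```text
t 22.7 tcp [479.2 205.6  85.9] yaw 162.66 q7 17.8 F [ 1.2  0.4 -0.1] w 0.518 g 51.6
23.5 [321.9 223.8]
-23.5 [321.8 329.1]
10 [321.8 256.1]
-10 [321.8 300.9]
[177, 179, 177, 176, 174, 87, 85, 81, 154, 173, 173, 173, 174, 108, 115, 113, 154, 172, 171, 174, 173, 174, 176, 175, 171, 167, 174, 174, 157, 66, 65, 64, 65, 69, 91, 93, 53, 55, 49, 91, 92, 106, 114, 86, 86, 90, 90]
```

Emit:
{"op": "move_arm", "data": {
  "steps": [
    [0, 0, 18, 0, -0.5],
    [0, 0, 30, 0, -0.5],
    [0, 0, 36, 0, -0.5],
    [0, 0, 39, 0, -0.5],
    [0, 0, 39, 0, -0.5],
    [0, 0, 39, 0, -0.5]
  ]
}}

```text
t: 23.25
tcp_pos: [480.1, 205.7, 47.4]
tcp_rot: [[-0.954, 0.299, 0.0], [0.299, 0.954, 0.0], [-0.0, 0.0, -1.0]]
force: [0.7, -0.1, -1.5]
gripper_width: 0.517
grip_force: 51.6
```

Emit:
{"op": "move_arm", "data": {
  "steps": [
    [0, 0, 1, 0, -0.5],
    [0, 0, 1.5, 0, -0.5],
    [0, 0, 1.5, 0, -0.5],
    [0, 0, 1.5, 0, 0.1],
    [0, 0, 1.5, 0, 0.4],
    [0, 0, 1.5, 0, 0.7],
    [0, 0, 1.5, 0, 1],
    [0, 0, -15, 0, 1],
    [0, 0, -50, 0, 1],
    [0, 0, -85, 0, 1],
    [-10, 0, -120, 0, 1],
    [-20, 0, -125, 0, 1],
    [-20, 0, -125, 0, 1],
    [-20, 0, -125, 0, 1]
  ]
}}

```text
t: 24.42
tcp_pos: [499.0, 199.1, 171.6]
tcp_rot: [[-0.954, 0.3, 0.0], [0.3, 0.954, -0.0], [-0.0, -0.0, -1.0]]
force: [0.3, -0.6, -0.9]
gripper_width: 1.003
grip_force: 0.0
```

Run:
```python
from m import *
st();c,f=shot("w13");uv=proj(c,[480,205.7,58]);print(uv)
for a in range(0,360,45):
    print(a,[int(f[int(round(uv[1]+r*np.sin(np.radians(a)))),int(round(uv[0]+r*np.cos(np.radians(a))))].max()) for r in range(16,50,2)])
S=grab_frame("scene")[130:290,150:390]
v=np.hstack([cv2.resize(f[60:260,200:440],None,fx=1.66,fy=1.66),cv2.resize(S,(398,332))[:332]])
cv2.imwrite("pics/final.png",v)
```

```text
t 24.42 tcp [499.  199.1 171.6] yaw 162.55 q7 25.3 F [ 0.3 -0.6 -0.9] w 1.003 g 0.0
(np.float64(321.9435269816236), np.float64(169.7802691315889))
0 [166, 93, 106, 102, 130, 167, 166, 165, 151, 151, 45, 150, 150, 149, 149, 148, 148]
45 [165, 99, 104, 96, 159, 168, 167, 149, 41, 39, 40, 44, 134, 166, 169, 169, 164]
90 [161, 100, 103, 91, 159, 167, 167, 151, 168, 164, 165, 165, 168, 165, 156, 188, 182]
135 [166, 96, 106, 107, 141, 165, 167, 166, 76, 27, 25, 24, 123, 166, 168, 168, 165]
180 [164, 162, 96, 102, 98, 162, 167, 168, 158, 115, 103, 72, 114, 115, 117, 115, 114]
225 [163, 156, 104, 105, 101, 151, 166, 167, 152, 104, 115, 115, 119, 33, 29, 29, 34]
270 [163, 159, 93, 110, 101, 154, 166, 168, 158, 93, 166, 168, 171, 143, 50, 27, 114]
315 [167, 119, 102, 105, 95, 166, 167, 167, 133, 153, 158, 162, 63, 36, 35, 37, 43]
```

View pics/final.png

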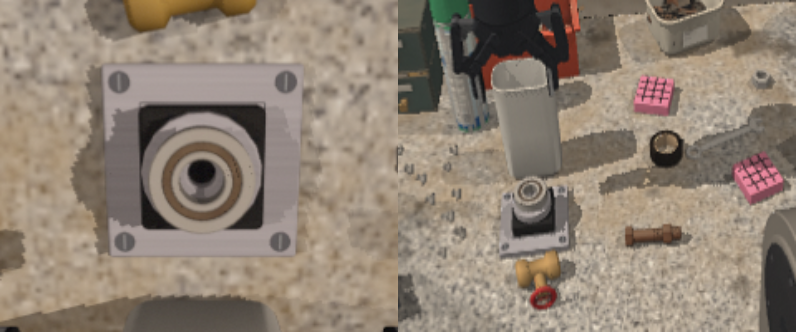

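The wrist crop, left, shows pad, disc and bearing (200,180) flat and concentric inside the scribed square. The scene crop shows every bystander in view undisturbed. The bearing lies within about 1 mm, so I hand in.

```bash
python3 -c "
from station import *
print(job_done())"
```

```text
the job is handed in; nothing more can be done
None
```

I built the stack and handed it in at about 24.5 s: pad squared on the plate, then disc, then bearing, each measured within about 2 mm of the plate's centre; the final views showed no bystander disturbed, and `job_done()` returned no verdict.

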